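# Release the cam and push the bottle under the capper

### The arm

A 6-joint arm with a two-finger parallel gripper is mounted at the origin on the work surface. World frame = base frame: x ahead of the robot, y to its left, z up, the work surface at z = 0. Lengths are in m, angles in rad, forces in N, time in s.
With the tool pointing down it reaches from about 0.325 to 0.9 m from the base axis. Payload 6.1 kg.
Tool frame: the origin (TCP) lies midway between the tips of the shut fingers; the grasp point (between the pads) lies 19 mm behind it; z points along the fingers, x is the direction in which the jaws open and shut, and the axes are right-handed (so a half turn about z gives the same grasp; the last joint's range is limited). The gripper opens to 87 mm and grips with 3 to 60 N. Pads are 19 mm wide; open, the fingers measure 117 mm over their backs; the gripper's body (75 mm by 190 mm) begins 51 mm behind the grasp point.
Start: joints at [-1.302, 0.22, 1.526, -0, 1.395, -0.126], TCP at [0.24, -0.577, 0.223] pointing down, gripper open.
Joint ranges: [-2.98, 2.98], [-0.91, 2.08], [0.09, 2.57], [-1.24, 4.39], [0.2, 2.65], [-2.68, 2.68]. Speed limits (rad/s): [2.57, 2.57, 3.01, 3.14, 3.14, 3.14].

### API

Orientations are given as a unit quaternion [x, y, z, w].
In Python, from plant import * gives the robot as it stands.
- The arm moves only by the tool play_rows, never from a script. Its argument "increments" is a list of rows, each an object with "dp": the shift along the tool's x, y, z in m, a list of three; "twist": the turn about the tool's z in rad. In form: [{"dp": [tx, ty, tz], "twist": twist}, ...]. A call has 1 to 8 rows; each row is the pose to reach, as a shift and turn from the pose commanded when the call began, along the tool's axes at that moment; what a row does not reach only later rows make up. A row lasts 1/12 s, in which the tool goes at most 41.7 mm and 7.16 degrees, less where a joint would pass 70% of its speed; a pose out of reach is approached as far as the arm can. A call with a gripper value outside its range is refused whole. "hand" is the opening in per cent of the stroke, from 0 (shut) to 100 (fully open), set as the call begins (left out, the last holds). The fingers move at their own pace and stop on an object; "squeeze" is the grip in N (left out, the last holds). Time passes only in rows, so rows that repeat a pose let the fingers close. It gives the time, the measured TCP pose, the force and the opening at its end, in the units of the state.
- get_state(): the state, without advancing time (a new reading comes with each control period).
- read_camera(name): name is "scene" or "top" or "wrist"; returns a dict with "image" (400x640x3 uint8, red, green, blue), "depth" (400x640 float32, m along the optical axis (not along the pixel's ray), 0 where there is no reading), "mtx" (3x3 intrinsics, pixels), "k1" (the pictures are not rectified: a ray, as slopes to the right and down, at radius r is drawn at 1 + k1 r^2 times it, then the intrinsics apply), "view" (4x4, takes a point from world to camera coordinates); the wrist camera has in their place "mount" (4x4, takes a point from camera to tool coordinates, whose origin is the TCP and whose axes are the tool frame's). Camera axes: x right, y up, looking along -z (the intrinsics and any distortion apply to the point x, -y, -z); pixel columns grow to the right and rows downward; lengths in m; the calibration is good to about 2 mm. A picture is of the moment at which its call begins: read the wrist's pose just before it.
- finish_job(): hands the job in, once; it reports no verdict.
Trained networks look in the newest picture that a camera, given by its name, has taken for a name from the list of things; names that differ only in an ending like _2 or _b are one class to them, and where a whole thing is asked for, a point or a joint stands for the part that bears it (a point fixed in the world has none). Each returns a list of dicts, best first, with "confidence" (0 to 1); they miss things now and then, are a little off and sometimes report something else, mostly with a low value. They report only what shows in the picture. A call takes as long as a camera call.
- spot_in(name, camera): "location" ([x, y, z] in m, in world coordinates, good to about 4 mm: the middle of the surface that is visible of it).
- spot_point(name, camera): "location" ([x, y, z] in m, in world coordinates, good to about 4 mm: a listed point, or the origin of a listed thing).
The state is a dict: "t": time; "joint_pos": joint angles; "joint_velocities": joint speeds; "tau": joint torques, N m; "tcp_pos": TCP position; "ee_rot": TCP orientation; "force": force on the tool from outside, world axes, zero at the start; "torque": the same for the moment, N m; "opening": finger opening in m.
Only numpy, scipy, OpenCV 4.12 (cv2) and the standard library are available. Lean on these libraries where they do the work, as an engineer would, in place of code of your own. Each camera call takes 0.05 s, during which the arm holds its last target. There are 200 camera calls.

### The job

On the bench capper, push the red lever post round until the brass cam is at its low point (lever pointing straight forward along the carriage's travel), and only then push the blue plate to slide the bottle carriage forward, fully home under the capping bell. Work by pushing only: do not touch or lift the bottle, which must still stand in its cup, and leave the other things where they are.

Things in the scene. Friction and masses are not known exactly. Their poses are not given: they have to be found in the camera images.
- capper: fixed bench crown capper: dark steel base plate 340 x 270 mm, 10 thick, carriage track on its right half, brass cam on its left half. Origin on the table near the plate's centre (plate spans x -160..180, y -135..135 mm). Its x axis is 'forward', the carriage's push direction, y points left, z up.
- bell (a point): centre of the underside of the dark capping bell (48 across, 222 high), at capper x 60, y -65 mm. A red arm (318 high) joins it to a steel column (34 across, 332 high) 95 mm farther forward.
- cam_pivot (a point): the cam's upright pivot axis, at capper x 0, y 50, 34 mm above the table. The cam is a brass disc, 76 diameter, 18 to 34 mm high, bored 22 mm off centre: its edge stands 16 mm (low point, white dot on top) to 60 mm (high point) from the pivot.
- lever_post (a point): centre of the top of the red upright lever post on the cam: 22 diameter, from 42 to 90 mm above the table, 80 mm from the pivot, on a flat red bar (18 wide, top at 42 mm) which lies over the cam's high side. Push it sideways with a fingertip.
- cam (a joint): angle of the cam in rad, counter-clockwise seen from above positive; 0 = low point faces the carriage's follower bar (-x of the capper), the lever bar then pointing straight forward (+x of the capper). Lever direction in the capper frame = this angle from +x. It starts at 1.2 to 2.2; stops at -0.9 and 2.6. Stiff (0.45 N m, about 6 N at the post), stays where it is left.
- carriage (a joint): travel of the carriage along capper +x in m: 0 = back (start), 0.06 = fully home, at its stop. Takes about 4 N, stays where left. Its follower bar (face 78.5 mm behind the pivot at 0, top 34 mm high, capper y -40 to 85) meets the cam's edge: with the cam as it starts it jams 11 to 33 mm short; it comes home only with the cam within about 0.5 rad of its low point.
- push_face (a point): centre of the near face of the blue push plate at the rear of the carriage: 80 wide (capper y), 8 thick, from 22 to 84 mm above the table; this point is 55 mm high. The plate faces backward (-x of the capper). The bottle's axis is 119 mm forward of it.
- cup (a point): centre of the floor of the carriage's black bottle cup, 22 mm above the table; cup 63 inside diameter, rim 15 high
- bottle: amber bottle with a cap laid on it, 60 diameter, 165 high, loose in the carriage's cup; origin at its underside centre. It must ride along untouched.
- capped: bystander, leave alone: green bottle with paper label and cap, 60 diameter, 165 high, standing on the table; origin at its underside centre
- tub: bystander, leave alone: white plastic bowl, 100 across, 55 high; origin at its underside centre
- bowl: bystander, leave alone: steel bowl, 150 across, 60 high; origin at its underside centre
- glass: bystander, leave alone: clear tasting tumbler, 68 across, 100 high; origin at its underside centre
- jar: bystander, leave alone: jar with red lid, 68 across, 90 high; origin at its underside centre
- brush: bystander, leave alone: brush lying on the table; origin at its underside centre

How it is judged:
By the outcome, as a careful person would: the job done as asked, in the order asked, and still so for the second after the job is handed in, with the robot touching nothing.
It also fails if it takes over 59 s, if anything falls off the work surface, if the arm or the gripper's body presses on something with over 40 N, if the wrist force passes 120 N, or if a joint passes its speed limit or range.

## Working session

There is one attempt and no reset: what is moved stays moved. The work goes in short steps, Python scripts to look and compute and a tool call to move; the robot and the scene stay as the last step left them, time stands still between calls to the robot, and variables do not carry over. Pictures are saved under pics/ and viewed, about 8 in all and at most 12, crops included, and the job is handed in when it is done.

Besides the shell and the picture viewer there is one more tool, called by a JSON object that holds its "api" and its "payload". play_rows: Moves the arm, as the interface text tells. Its arguments: {"type":"object","properties":{"increments":{"type":"array","items":{"type":"object","properties":{"dp":{"type":"array","items":{"type":"number"}},"twist":{"type":"number"}}}},"hand":{"type":"number"},"squeeze":{"type":"number"}},"required":["increments"]}

```bash
mkdir -p pics
cat > h.py <<'E'
from plant import *
import numpy as np, cv2
def snap(n,f):
    c=read_camera(n); cv2.imwrite('pics/'+f,c['image'][:,:,::-1]); return c
E
python3 - <<'E'
from h import *
a=snap('scene','s0.png'); b=snap('top','t0.png')
cv2.imwrite('pics/both.png',cv2.resize(np.vstack([a['image'],b['image']])[:,:,::-1],None,fx=.75,fy=.75,interpolation=cv2.INTER_AREA))
for n in ['capper','bell','cam_pivot','lever_post','push_face','cup','bottle','capped','tub','bowl','glass','jar','brush']:
    for c in ['scene','top']:
        r=spot_point(n,c)
        print(n,c,[(np.round(d['location'],3).tolist(),round(d['confidence'],2)) for d in r[:2]])
s=get_state(); print(s['t'],s['tcp_pos'],s['ee_rot'],s['opening'])
E
```

```text
capper scene [([0.59, -0.032, 0.001], 0.7), ([0.659, -0.091, 0.22], 0.38)]
capper top [([0.595, -0.094, 0.022], 0.23)]
bell scene [([0.662, -0.09, 0.223], 0.87), ([0.479, -0.101, 0.057], 0.32)]
bell top [([0.658, -0.091, 0.226], 0.81)]
cam_pivot scene [([0.59, 0.021, 0.032], 0.82)]
cam_pivot top [([0.586, 0.021, 0.034], 0.98)]
lever_post scene [([0.56, 0.093, 0.089], 0.86)]
lever_post top [([0.555, 0.098, 0.088], 0.68)]
push_face scene [([0.476, -0.102, 0.054], 0.9)]
push_face top [([0.48, -0.099, 0.051], 0.63)]
cup scene [([0.592, -0.094, 0.023], 0.94)]
cup top [([0.598, -0.092, 0.026], 0.86)]
bottle scene [([0.592, -0.092, 0.023], 0.6)]
bottle top [([0.594, -0.095, 0.025], 0.56)]
capped scene [([0.671, -0.234, -0.001], 0.86), ([0.559, 0.094, 0.088], 0.59)]
capped top [([0.672, -0.225, -0.001], 0.75), ([0.587, -0.026, -0.001], 0.62)]
tub scene [([0.56, -0.261, 0.001], 0.79)]
tub top [([0.564, -0.256, 0.001], 0.67)]
bowl scene [([0.664, 0.249, -0.0], 0.59)]
bowl top [([0.658, 0.248, -0.001], 0.57)]
glass scene [([0.663, 0.25, -0.004], 0.73), ([0.54, 0.226, 0.0], 0.72)]
glass top [([0.545, 0.228, -0.0], 0.85), ([0.439, 0.217, 0.003], 0.33)]
jar scene [([0.436, 0.218, 0.004], 0.74)]
jar top [([0.438, 0.221, 0.004], 0.79)]
brush scene [([0.524, -0.382, -0.004], 0.75)]
brush top [([0.521, -0.385, -0.003], 0.82)]
1.4 [ 0.24040593 -0.57691115  0.22255944] [ 8.32054486e-01 -5.54693908e-01  2.34055509e-05 -4.90474412e-06] 0.08691328711328485
```

View pics/both.png

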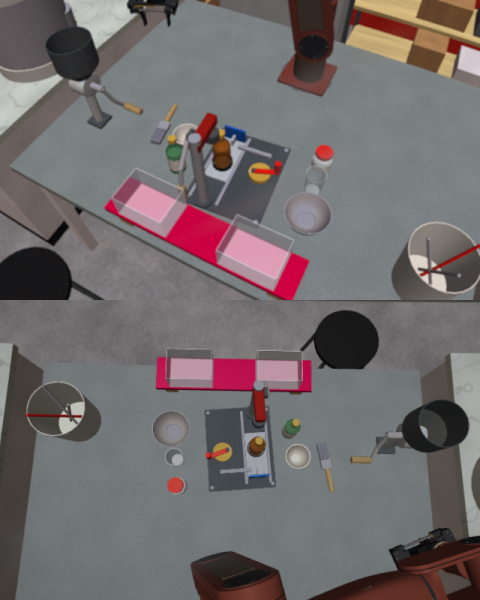

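Both views agree and everything is in sight. The lever is at about 1.9 rad, with the post at (0.557, 0.096). The capper is yawed about 4°. Next I compute the transit with a half turn, so joint 6 stays in range while the tool follows the lever.

```bash
cat >> h.py <<'E'
from scipy.spatial.transform import Rotation as Ro
def pose():
    s=get_state(); R=Ro.from_quat(s['ee_rot']).as_matrix()
    return s,R,np.array(s['tcp_pos']),np.arctan2(R[1,0],R[0,0])
def rows(wps,p0=None,yaw0=None):
    "world waypoints (x,y,z,yaw) -> rows in tool axes (tool down)"
    s,R,p,y=pose()
    p=p if p0 is None else np.array(p0); y=y if yaw0 is None else yaw0
    R=np.array([[np.cos(y),np.sin(y),0],[np.sin(y),-np.cos(y),0],[0,0,-1]])
    for w in wps: print(np.round(R.T@(np.array(w[:3])-p),3).tolist(), round(-(w[3]-y),3))
def st():
    s,R,p,y=pose(); print('t',round(s['t'],2),p.round(4),'yaw',y.round(3),'F',np.round(s['force'],1),'q',np.round(s['joint_pos'],2))
E
python3 - <<'E'
from h import *
st(); y=pose()[3]
p=pose()[2]; q=np.array([.516,.078,.19])
rows([list(p+(q-p)*k/3)+[y+.96*k] for k in (1,2,3)])
A=p+(q-p)/3;B=p+(q-p)*2/3
rows([list(B)+[y+1.92]],A,y+.96); rows([list(q)+[y+2.88]],B,y+1.92)
E
```

```text
t 1.4 [ 0.2404 -0.5769  0.2226] yaw -1.176 F [ 0.5 -0.2 -0.1] q [-1.3   0.22  1.53  0.    1.39 -0.13]
[-0.166, -0.169, 0.011] -0.96
[-0.332, -0.338, 0.022] -1.92
[-0.499, -0.506, 0.033] -2.88
[0.043, -0.233, 0.011] -0.96
[0.215, -0.098, 0.011] -0.96
```

{"api": "play_rows", "payload": {"hand": 0, "increments": [{"dp": [-0.021,-0.021,0],"twist": -0.12},{"dp": [-0.042,-0.042,0],"twist": -0.24},{"dp": [-0.062,-0.063,0],"twist": -0.36},{"dp": [-0.083,-0.084,0],"twist": -0.48},{"dp": [-0.104,-0.105,0],"twist": -0.6},{"dp": [-0.125,-0.126,0],"twist": -0.72},{"dp": [-0.145,-0.147,0],"twist": -0.84},{"dp": [-0.166,-0.169,0],"twist": -0.96}]}}

```text
t: 2.07
tcp_pos: [0.3328, -0.3575, 0.2227]
ee_rot: [0.994, -0.105, 0.0, 0.0]
force: [0.4, 0.1, 0.2]
opening: 0.0413
```

{"api": "play_rows", "payload": {"increments": [{"dp": [0.005,-0.029,0],"twist": -0.12},{"dp": [0.011,-0.058,0],"twist": -0.24},{"dp": [0.016,-0.087,0],"twist": -0.36},{"dp": [0.021,-0.116,0],"twist": -0.48},{"dp": [0.027,-0.145,0],"twist": -0.6},{"dp": [0.032,-0.174,0],"twist": -0.72},{"dp": [0.038,-0.203,0],"twist": -0.84},{"dp": [0.043,-0.233,0],"twist": -0.96}]}}

```text
t: 2.73
tcp_pos: [0.4249, -0.1391, 0.2229]
ee_rot: [0.931, 0.366, 0.0, 0.0]
force: [1.1, -0.3, -0.0]
opening: 0.0002
```

{"api": "play_rows", "payload": {"increments": [{"dp": [0.027,-0.012,0],"twist": -0.12},{"dp": [0.054,-0.024,0],"twist": -0.24},{"dp": [0.081,-0.036,0],"twist": -0.36},{"dp": [0.108,-0.048,0],"twist": -0.48},{"dp": [0.135,-0.06,0],"twist": -0.6},{"dp": [0.162,-0.074,0],"twist": -0.72},{"dp": [0.19,-0.086,0],"twist": -0.84},{"dp": [0.215,-0.098,0],"twist": -0.96}]}}

```text
t: 3.4
tcp_pos: [0.5169, 0.0792, 0.2228]
ee_rot: [0.656, 0.755, 0.0, 0.0]
force: [-0.0, -0.6, 0.3]
opening: 0.0004
```

Run:
```python
from h import *
st(); c=snap('wrist','w1.png')
for n in ['cam_pivot','lever_post','push_face','cup','bell']:
    print(n,[(np.round(d['location'],3).tolist(),round(d['confidence'],2)) for d in spot_point(n,'wrist')[:2]])
```

```text
t 3.4 [0.5169 0.0792 0.2228] yaw 1.71 F [-0.  -0.6  0.3] q [ 0.   -0.03  1.79  0.    1.38 -1.71]
cam_pivot [([0.586, 0.024, 0.034], 0.55)]
lever_post [([0.554, 0.1, 0.091], 0.7), ([0.599, -0.092, 0.02], 0.65)]
push_face [([0.481, -0.098, 0.058], 0.82), ([0.668, -0.226, 0.002], 0.67)]
cup []
bell []
```

View pics/w1.png

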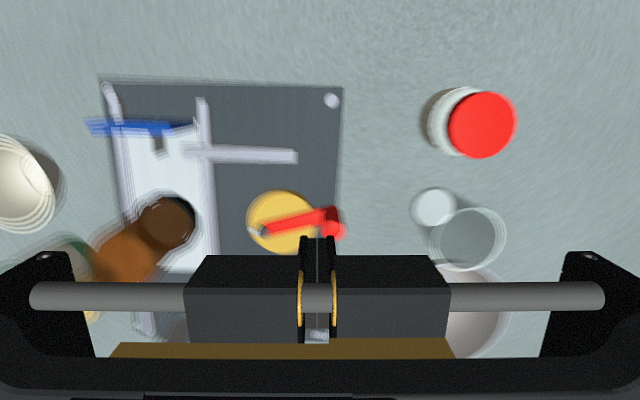

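Wrist view (motion-blurred): the red post is at about (332, 222), just ahead of the shut fingers at (318, 240), and the blue plate is at (150, 128). All views agree, so I work out the descent and arc.

Run:
```python
from h import *
piv=np.array([.587,.022]); 
def P(th,d=.0205,z=.06):
    r=np.array([np.cos(th),np.sin(th)]);t=np.array([r[1],-r[0]])
    return list(piv+.08*r-d*t)+[z,th]
D=np.deg2rad
s=P(D(112.7),.045); print(s)
rows([s])
a=s; th=112.7
for ends in ([100-6.5*0]+[],):pass
plan=[[112.7,110.7,104.7,98.7,92.7,86.7,80.7,74.7],[68,62,56,50,44,38,32,32],[26,20,15,12,9,7,7,7]]
for pl in plan:
    print(); rows([P(D(x)) for x in pl],a[:3],a[3]); a=P(D(pl[-1]))
```

```text
[np.float64(0.5146133025885233), np.float64(0.07843727525190537), 0.06, np.float64(1.9669860669976094)]
[0.002, -0.001, 0.162] -0.265

[-0.0, 0.025, 0.0] -0.0
[0.001, 0.027, 0.0] 0.035
[0.002, 0.036, 0.0] 0.14
[0.003, 0.044, 0.0] 0.244
[0.002, 0.053, 0.0] 0.349
[0.001, 0.062, 0.0] 0.454
[-0.001, 0.07, 0.0] 0.559
[-0.004, 0.078, 0.0] 0.663

[0.002, 0.009, 0.0] 0.117
[0.003, 0.018, 0.0] 0.222
[0.002, 0.027, 0.0] 0.326
[0.001, 0.035, 0.0] 0.431
[-0.001, 0.044, 0.0] 0.536
[-0.004, 0.052, 0.0] 0.641
[-0.007, 0.06, 0.0] 0.745
[-0.007, 0.06, 0.0] 0.745

[0.002, 0.008, 0.0] 0.105
[0.003, 0.017, 0.0] 0.209
[0.002, 0.024, 0.0] 0.297
[0.002, 0.029, 0.0] 0.349
[0.002, 0.033, 0.0] 0.401
[0.001, 0.036, 0.0] 0.436
[0.001, 0.036, 0.0] 0.436
[0.001, 0.036, 0.0] 0.436
```

{"api": "play_rows", "payload": {"increments": [{"dp": [0.002,-0.001,0.025],"twist": -0.1},{"dp": [0.002,-0.001,0.05],"twist": -0.2},{"dp": [0.002,-0.001,0.08],"twist": -0.265},{"dp": [0.002,-0.001,0.11],"twist": -0.265},{"dp": [0.002,-0.001,0.14],"twist": -0.265},{"dp": [0.002,-0.001,0.155],"twist": -0.265},{"dp": [0.002,-0.001,0.162],"twist": -0.265},{"dp": [0.002,-0.001,0.162],"twist": -0.265}]}}

```text
t: 4.37
tcp_pos: [0.5135, 0.0781, 0.0589]
ee_rot: [0.554, 0.832, -0.001, -0.001]
force: [-0.8, -0.1, -0.1]
opening: 0.0005
```

{"api": "play_rows", "payload": {"increments": [{"dp": [0,0.02,0],"twist": 0},{"dp": [0.001,0.027,0],"twist": 0.035},{"dp": [0.002,0.036,0],"twist": 0.14},{"dp": [0.003,0.044,0],"twist": 0.244},{"dp": [0.002,0.053,0],"twist": 0.349},{"dp": [0.001,0.062,0],"twist": 0.454},{"dp": [-0.001,0.07,0],"twist": 0.559},{"dp": [-0.004,0.078,0],"twist": 0.663}]}}

```text
t: 5.03
tcp_pos: [0.5877, 0.1048, 0.0618]
ee_rot: [0.796, 0.605, -0.001, -0.0]
force: [-6.6, -3.1, 1.3]
opening: 0.0007
```

Run:
```python
from h import *
st(); read_camera('top');read_camera('scene')
for c in ['top','scene']:
    print([(np.round(d['location'],3).tolist(),round(d['confidence'],2)) for d in spot_point('lever_post',c)[:2]])
```

```text
t 5.03 [0.5877 0.1048 0.0618] yaw 1.3 F [-6.6 -3.1  1.3] q [ 0.05  0.32  1.73 -0.    1.1  -1.25]
[([0.522, -0.385, -0.0], 0.21)]
[]
```

The force is about 7 N, as expected for pushing the post. Continuing along the arc.

{"api": "play_rows", "payload": {"increments": [{"dp": [0.002,0.009,0],"twist": 0.117},{"dp": [0.003,0.018,0],"twist": 0.222},{"dp": [0.002,0.027,0],"twist": 0.326},{"dp": [0.001,0.035,0],"twist": 0.431},{"dp": [-0.001,0.044,0],"twist": 0.536},{"dp": [-0.004,0.052,0],"twist": 0.641},{"dp": [-0.007,0.06,0],"twist": 0.745},{"dp": [-0.007,0.06,0],"twist": 0.745}]}}

```text
t: 5.9
tcp_pos: [0.644, 0.0827, 0.0612]
ee_rot: [0.961, 0.275, -0.001, -0.0]
force: [-3.4, -0.4, 0.7]
opening: 0.0003
```

Run:
```python
from h import *
st(); a=snap('top','t2.png');b=snap('scene','s2.png')
for c in ['top','scene']:
    print([(np.round(d['location'],3).tolist(),round(d['confidence'],2)) for d in spot_point('lever_post',c)[:2]])
im=np.hstack([cv2.resize(a['image'][110:290,240:420],(400,400)),cv2.resize(b['image'][130:310,210:390],(400,400))])
cv2.imwrite('pics/c2.png',im[:,:,::-1])
```

```text
t 5.9 [0.644  0.0827 0.0612] yaw 0.557 F [-3.4 -0.4  0.7] q [ 0.01  0.43  1.58  0.    1.13 -0.55]
[]
[([0.653, 0.06, 0.087], 0.85), ([0.592, -0.094, 0.02], 0.47)]
```

View pics/c2.png

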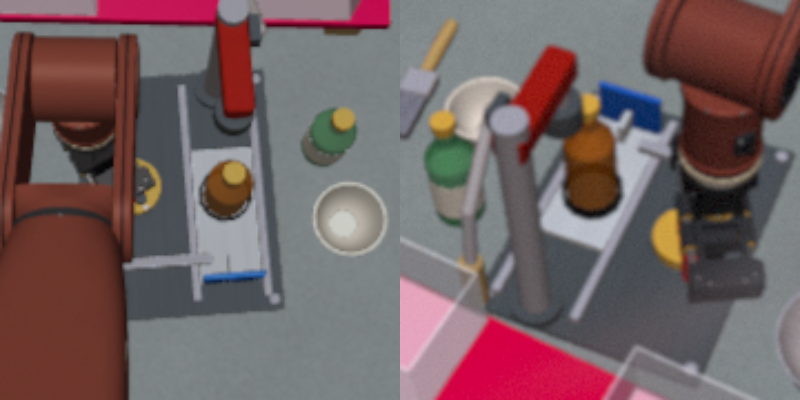

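The post is in view beside the fingers at about 30°. The lever follows as planned and the carriage hasn't moved.

{"api": "play_rows", "payload": {"increments": [{"dp": [0.002,0.008,0],"twist": 0.105},{"dp": [0.003,0.017,0],"twist": 0.209},{"dp": [0.002,0.024,0],"twist": 0.297},{"dp": [0.002,0.029,0],"twist": 0.349},{"dp": [0.002,0.033,0],"twist": 0.401},{"dp": [0.001,0.036,0],"twist": 0.436},{"dp": [0.001,0.036,0],"twist": 0.436},{"dp": [0.001,0.036,0],"twist": 0.436}]}}

```text
t: 6.77
tcp_pos: [0.6645, 0.0544, 0.0611]
ee_rot: [0.998, 0.063, 0.0, -0.001]
force: [-3.4, 2.6, 1.9]
opening: 0.0006
```

Run:
```python
from h import *
st(); b=snap('scene','s3.png')
print([(np.round(d['location'],3).tolist(),round(d['confidence'],2)) for d in spot_point('lever_post','scene')[:2]])
```

```text
t 6.77 [0.6645 0.0544 0.0611] yaw 0.126 F [-3.4  2.6  1.9] q [-0.04  0.47  1.53  0.    1.14 -0.16]
[]
```

{"api": "play_rows", "payload": {"increments": [{"dp": [0.001,0.002,0],"twist": 0.02},{"dp": [0.001,0.004,0],"twist": 0.04},{"dp": [0.001,0.005,0],"twist": 0.05},{"dp": [0.001,0.005,0],"twist": 0.05},{"dp": [0,-0.02,0],"twist": 0.05},{"dp": [0,-0.045,0],"twist": 0.05},{"dp": [0,-0.045,-0.03],"twist": 0.05},{"dp": [0,-0.045,-0.07],"twist": 0.05}]}}

```text
t: 7.53
tcp_pos: [0.6559, 0.0992, 0.1267]
ee_rot: [0.999, 0.039, -0.004, 0.0]
force: [1.6, 0.2, -1.0]
opening: 0.0009
```

{"api": "play_rows", "payload": {"increments": [{"dp": [0,0,-0.035],"twist": 0},{"dp": [0,0,-0.07],"twist": 0},{"dp": [-0.035,0,-0.09],"twist": 0},{"dp": [-0.07,0,-0.1],"twist": 0},{"dp": [-0.105,0,-0.1],"twist": 0},{"dp": [-0.14,0,-0.1],"twist": 0},{"dp": [-0.175,0,-0.1],"twist": 0},{"dp": [-0.21,0,-0.1],"twist": 0}]}}

```text
t: 8.2
tcp_pos: [0.4489, 0.0819, 0.2312]
ee_rot: [0.999, 0.038, 0.002, 0.0]
force: [-0.2, -0.1, 0.9]
opening: 0.0003
```

Run:
```python
from h import *
st(); a=snap('top','t4.png');b=snap('scene','s4.png')
for n in ['cam_pivot','lever_post','push_face','cup','bell']:
  for c in ['top','scene']:
    print(n,c,[(np.round(d['location'],3).tolist(),round(d['confidence'],2)) for d in spot_point(n,c)[:1]])
im=np.hstack([cv2.resize(a['image'][110:290,240:420],(400,400)),cv2.resize(b['image'][130:310,210:390],(400,400))])
cv2.imwrite('pics/c4.png',im[:,:,::-1])
```

```text
t 8.2 [0.4489 0.0819 0.2312] yaw 0.076 F [-0.2 -0.1  0.9] q [ 0.01 -0.2   1.94 -0.    1.4  -0.07]
cam_pivot top [([0.587, 0.02, 0.035], 0.85)]
cam_pivot scene [([0.588, 0.023, 0.034], 0.57)]
lever_post top [([0.666, 0.029, 0.086], 0.96)]
lever_post scene [([0.668, 0.026, 0.088], 0.62)]
push_face top [([0.474, -0.1, 0.051], 0.71)]
push_face scene []
cup top [([0.596, -0.097, 0.025], 0.87)]
cup scene [([0.593, -0.095, 0.022], 0.64)]
bell top [([0.659, -0.092, 0.221], 0.59)]
bell scene [([0.658, -0.09, 0.221], 0.74)]
```

View pics/c4.png

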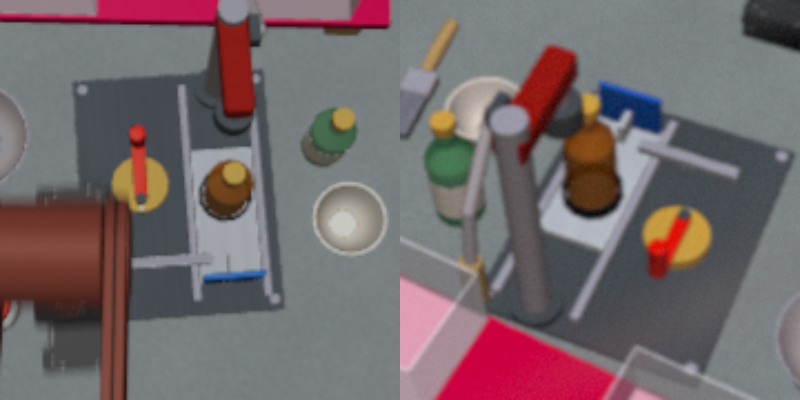

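The lever is at 4.3° in world against a capper yaw of about 4°, so the cam is at its low point. The carriage is still back. Next I move behind the plate with the tool turned 90°, which keeps the gripper body away from the bottle.

Run:
```python
from h import *
rows([[.444,-.01,.22,.87],[.436,-.103,.22,1.641]])
rows([[.436,-.103,.22,1.641]],[.444,-.01,.22],.87)
```

```text
[-0.013, 0.092, 0.01] -0.795
[-0.028, 0.184, 0.01] -1.566
[-0.076, 0.054, 0.0] -0.771
```

{"api": "play_rows", "payload": {"increments": [{"dp": [-0.002,0.012,0],"twist": -0.1},{"dp": [-0.003,0.024,0],"twist": -0.2},{"dp": [-0.005,0.036,0],"twist": -0.3},{"dp": [-0.007,0.048,0],"twist": -0.4},{"dp": [-0.008,0.06,0],"twist": -0.5},{"dp": [-0.01,0.072,0],"twist": -0.6},{"dp": [-0.012,0.084,0],"twist": -0.7},{"dp": [-0.013,0.092,0],"twist": -0.795}]}}

```text
t: 9.47
tcp_pos: [0.4436, -0.0114, 0.2304]
ee_rot: [0.906, 0.423, -0.0, 0.0]
force: [0.1, 0.2, 0.6]
opening: 0.0002
```

{"api": "play_rows", "payload": {"increments": [{"dp": [-0.01,0.007,0],"twist": -0.1},{"dp": [-0.02,0.014,0],"twist": -0.2},{"dp": [-0.03,0.021,0],"twist": -0.3},{"dp": [-0.04,0.028,0],"twist": -0.4},{"dp": [-0.05,0.036,0],"twist": -0.5},{"dp": [-0.06,0.043,0],"twist": -0.6},{"dp": [-0.07,0.05,0],"twist": -0.7},{"dp": [-0.076,0.054,0],"twist": -0.771}]}}

```text
t: 10.13
tcp_pos: [0.4359, -0.1045, 0.2304]
ee_rot: [0.68, 0.733, -0.0, -0.0]
force: [0.2, -0.1, 0.2]
opening: 0.0006
```

Run:
```python
from h import *
st(); a=snap('wrist','w5.png')
for n in ['push_face','bottle','lever_post','cam_pivot']:
    print(n,[(np.round(d['location'],3).tolist(),round(d['confidence'],2)) for d in spot_point(n,'wrist')[:1]])
```

```text
t 10.13 [ 0.4359 -0.1045  0.2304] yaw 1.646 F [ 0.2 -0.1  0.2] q [-0.41 -0.22  1.95 -0.    1.41 -2.06]
push_face [([0.482, -0.099, 0.057], 0.95)]
bottle []
lever_post [([0.662, 0.248, -0.002], 0.6)]
cam_pivot []
```

View pics/w5.png

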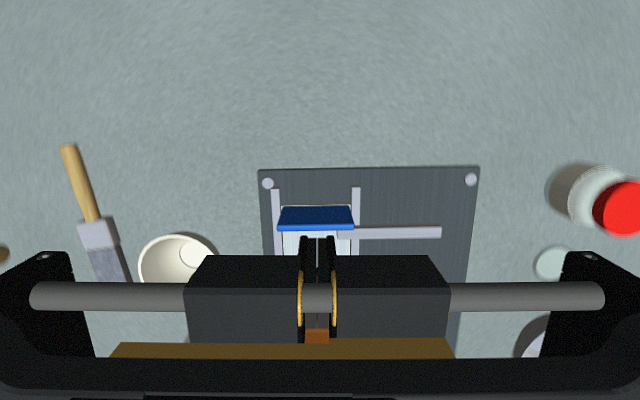

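Wrist view: the blue plate spans (277–355, 207–230), square to the tool and centred on the fingers at 318. Descending behind it.

{"api": "play_rows", "payload": {"increments": [{"dp": [0,0,0.03]},{"dp": [0,0,0.06]},{"dp": [0,0,0.09]},{"dp": [0,0,0.12]},{"dp": [0,0,0.15]},{"dp": [0,0,0.168]},{"dp": [0,0,0.178]},{"dp": [0,0,0.178]}]}}

```text
$.increments[0]: bad value
```

{"api": "play_rows", "payload": {"increments": [{"dp": [0,0.007,0]},{"dp": [0,0.014,0]},{"dp": [0,0.02,0]},{"dp": [0,0.025,0]},{"dp": [0,0.029,0]},{"dp": [0,0.032,0]},{"dp": [0,0.035,0]},{"dp": [0,0.038,0]}]}}

```text
$.increments[0]: bad value
```

{"api": "play_rows", "payload": {"increments": [{"dp": [0,0.003,0]},{"dp": [0,0.007,0]},{"dp": [0,0.011,0]},{"dp": [0,0.015,0]},{"dp": [0,0.019,0]},{"dp": [0,0.023,0]},{"dp": [0,0.027,0]},{"dp": [0,0.031,0]}]}}

```text
$.increments[0]: bad value
```

{"api": "play_rows", "payload": {"increments": [{"dp": [0,0,0.03],"twist": 0},{"dp": [0,0,0.06],"twist": 0},{"dp": [0,0,0.09],"twist": 0},{"dp": [0,0,0.12],"twist": 0},{"dp": [0,0,0.15],"twist": 0},{"dp": [0,0,0.168],"twist": 0},{"dp": [0,0,0.178],"twist": 0},{"dp": [0,0,0.178],"twist": 0}]}}

```text
t: 11.05
tcp_pos: [0.434, -0.1021, 0.0503]
ee_rot: [0.682, 0.731, -0.001, -0.002]
force: [-0.3, -0.5, 0.6]
opening: 0.0006
```

{"api": "play_rows", "payload": {"increments": [{"dp": [0,0.007,0],"twist": 0},{"dp": [0,0.014,0],"twist": 0},{"dp": [0,0.02,0],"twist": 0},{"dp": [0,0.025,0],"twist": 0},{"dp": [0,0.029,0],"twist": 0},{"dp": [0,0.032,0],"twist": 0},{"dp": [0,0.035,0],"twist": 0},{"dp": [0,0.038,0],"twist": 0}]}}

```text
t: 11.72
tcp_pos: [0.4733, -0.1007, 0.0525]
ee_rot: [0.682, 0.731, -0.0, -0.0]
force: [-4.6, -1.3, 3.8]
opening: -0.0
```

{"api": "play_rows", "payload": {"increments": [{"dp": [0,0.003,0],"twist": 0},{"dp": [0,0.007,0],"twist": 0},{"dp": [0,0.011,0],"twist": 0},{"dp": [0,0.015,0],"twist": 0},{"dp": [0,0.019,0],"twist": 0},{"dp": [0,0.023,0],"twist": 0},{"dp": [0,0.027,0],"twist": 0},{"dp": [0,0.031,0],"twist": 0}]}}

```text
t: 12.38
tcp_pos: [0.5047, -0.0981, 0.0523]
ee_rot: [0.682, 0.732, 0.0, -0.0]
force: [-4.6, 1.2, 2.5]
opening: 0.0004
```

{"api": "play_rows", "payload": {"increments": [{"dp": [0,0.004,0],"twist": 0},{"dp": [0,0.008,0],"twist": 0},{"dp": [0,0.011,0],"twist": 0},{"dp": [0,0.014,0],"twist": 0},{"dp": [0,0.016,0],"twist": 0},{"dp": [0,0.018,0],"twist": 0},{"dp": [0,0.019,0],"twist": 0},{"dp": [0,0.02,0],"twist": 0}]}}

```text
t: 13.05
tcp_pos: [0.5243, -0.0968, 0.0522]
ee_rot: [0.682, 0.732, -0.0, -0.0]
force: [-4.5, 3.7, 0.4]
opening: 0.0005
```

Still sliding at about 4.5 N. I push on in small steps until it hits the stop.

{"api": "play_rows", "payload": {"increments": [{"dp": [0,0.001,0],"twist": 0},{"dp": [0,0.002,0],"twist": 0},{"dp": [0,0.003,0],"twist": 0},{"dp": [0,0.004,0],"twist": 0},{"dp": [0,0.005,0],"twist": 0},{"dp": [0,0.006,0],"twist": 0}]}}

```text
t: 13.55
tcp_pos: [0.5255, -0.0967, 0.0521]
ee_rot: [0.681, 0.732, -0.004, -0.004]
force: [-27.3, 0.4, 21.4]
opening: 0.0007
```

The force rose to 27 N at a hard stop, with about 58 mm of travel. I back off, lift away and check.

{"api": "play_rows", "payload": {"increments": [{"dp": [0,-0.01,0],"twist": 0},{"dp": [0,-0.025,0],"twist": 0},{"dp": [0,-0.045,0],"twist": 0},{"dp": [0,-0.065,0],"twist": 0},{"dp": [0,-0.085,0],"twist": 0},{"dp": [0,-0.1,-0.02],"twist": 0},{"dp": [0,-0.11,-0.05],"twist": 0},{"dp": [0,-0.11,-0.08],"twist": 0}]}}

```text
t: 14.22
tcp_pos: [0.4192, -0.1046, 0.1328]
ee_rot: [0.682, 0.731, -0.0, -0.0]
force: [0.8, -0.5, -0.4]
opening: 0.001
```

{"api": "play_rows", "payload": {"increments": [{"dp": [0,0,-0.03],"twist": 0},{"dp": [0,0,-0.06],"twist": 0},{"dp": [0,0,-0.08],"twist": 0},{"dp": [0,0,-0.09],"twist": 0},{"dp": [0,0,-0.09],"twist": 0},{"dp": [0,0,-0.09],"twist": 0}]}}

```text
t: 14.72
tcp_pos: [0.4212, -0.1047, 0.2223]
ee_rot: [0.682, 0.731, 0.0, 0.001]
force: [-0.1, 0.3, -0.2]
opening: 0.0004
```

Run:
```python
from h import *
st(); a=snap('top','t6.png');b=snap('scene','s6.png')
for n in ['cam_pivot','lever_post','push_face','cup','bottle','bell','capped','tub','bowl','glass','jar','brush']:
  for c in ['top','scene']:
    print(n,c,[(np.round(d['location'],3).tolist(),round(d['confidence'],2)) for d in spot_point(n,c)[:1]])
im=np.hstack([cv2.resize(a['image'][110:290,240:420],(400,400)),cv2.resize(b['image'][130:310,210:390],(400,400))])
cv2.imwrite('pics/c6.png',im[:,:,::-1])
```

```text
t 14.72 [ 0.4212 -0.1047  0.2223] yaw 1.641 F [-0.1  0.3 -0.2] q [-0.43 -0.26  2.   -0.    1.4  -2.07]
cam_pivot top [([0.585, 0.02, 0.035], 0.7)]
cam_pivot scene [([0.586, 0.027, 0.036], 0.91)]
lever_post top [([0.669, 0.029, 0.087], 0.91)]
lever_post scene [([0.667, 0.023, 0.085], 0.57)]
push_face top [([0.536, -0.092, 0.051], 0.66)]
push_face scene [([0.537, -0.098, 0.058], 0.87)]
cup top [([0.655, -0.089, 0.026], 0.59)]
cup scene [([0.653, -0.089, 0.024], 0.97)]
bottle top [([0.655, -0.088, 0.024], 0.84)]
bottle scene [([0.655, -0.087, 0.025], 0.82)]
bell top [([0.658, -0.092, 0.221], 0.91)]
bell scene [([0.659, -0.089, 0.222], 0.61)]
capped top [([0.67, -0.226, -0.003], 0.95)]
capped scene [([0.67, -0.234, 0.001], 0.64)]
tub top [([0.563, -0.256, 0.002], 0.61)]
tub scene [([0.653, -0.089, 0.021], 0.62)]
bowl top [([0.662, 0.248, -0.001], 0.98)]
bowl scene [([0.663, 0.244, 0.0], 0.69)]
glass top [([0.544, 0.227, 0.0], 0.84)]
glass scene [([0.544, 0.225, -0.001], 0.59)]
jar top [([0.437, 0.218, 0.005], 0.8)]
jar scene [([0.441, 0.22, 0.003], 0.92)]
brush top [([0.526, -0.382, -0.002], 0.9)]
brush scene [([0.528, -0.381, -0.005], 0.59)]
```

View pics/c6.png

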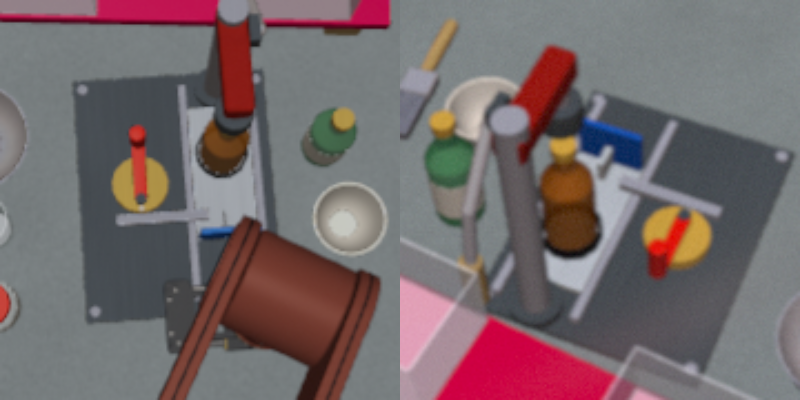

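The bottle stands upright in its cup under the bell, the follower sits at the cam's low side and the lever points forward. The carriage moved about 59 mm to its stop and the bystanders haven't moved, so I hand in.

```bash
python3 -c "
from h import *
print(finish_job())"
```

```text
the job is handed in; nothing more can be done
None
```

The job is handed in at about 15 s of the 59 s allowed: the cam is at its low point and the carriage is fully home under the bell.

- **Cam:** I pushed the red post round its arc with the shut fingertips. Before the carriage was pushed, the lever read 4.3° in world against a capper yaw of about 4°. It still reads about 4°.
- **Carriage:** I pushed the blue plate forward at about 4.5 N until it hit its stop, where the wrist force rose to 27 N along the push (about 35 N in all). The plate then measured about 59 mm of its 60 mm travel.
- **Bottle:** it still stands in its cup, about 4 mm from the bell axis, which is within the detection error. I never pushed or lifted it.
- **Surroundings:** the top camera finds all the bystanders within about 6 mm of where they started, which is about what the detector scatters. The arm ended clear of everything.

Two checks disagreed. In the last scene view the detector put the tub at the cup, but the top view and the picture show the tub in its place. One set of three moves was also refused for a missing twist value, before anything moved, and I sent them again.

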